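# Sort the hinge leaves and hold the good one on the instrument case

### The job

Two spare hinge leaves stand in the blue rack: first put the red-tagged one upright and fully home in the red reject nest and let go of it. Then gently bring the green-tagged leaf, plate upwards, down to the hinge on the front of the open black instrument case so that its two knuckles sit in the gaps between the three fixed knuckles and all the holes line up well enough for the 8 mm pin to slide through, and finish while holding it still there in the gripper, not resting on or pressing against the case, leaving the pin, the screwdriver, the beaker and the amber jar where they are.

Things in the scene. Friction and masses are not known exactly. Their poses are not given: they have to be found in the camera images.
- leaf_green: loose aluminium hinge leaf, green tag on its top edge, 120-200 g, upright in the rack: plate 10 mm thick (x), 84 wide (y), spanning z = 18 to 78; below it two knuckles, tubes along y, 20 mm outside, 12 mm bore, 12 long, centred at y = +-14.5. Origin: on the bore axis midway between them; z up. Same either way round. Grip across the thickness from above near z = 58, between the rack's cheeks
- leaf_red: loose aluminium hinge leaf, red tag on its top edge, 120-200 g, upright in the rack: plate 10 mm thick (x), 84 wide (y), spanning z = 18 to 78; below it two knuckles, tubes along y, 20 mm outside, 12 mm bore, 12 long, centred at y = +-14.5. Origin: on the bore axis midway between them; z up. Same either way round. Grip across the thickness from above near z = 58, between the rack's cheeks
- case: black open instrument case, 200 (x) x 240 (y) x 90 mm, fixed; its front (own -x) faces the robot roughly and carries the fixed steel hinge leaf: a plate 84 mm wide and along its top three knuckles (20 mm outside, 12 mm bore, 12 long, centred at y = -29, 0, +29 mm), with two 17 mm gaps between, open from above and in front. Origin: centre of underside; y along the hinge, z up
- hinge_bore (a point): centre of the fixed knuckles' bore (middle of the middle knuckle): 118 mm in front of the case's centre, 90 mm above the bench, 12 mm in front of the fixed plate; y along the bore. The holes line up when the green leaf's origin is here with its y along this y, either way round. Let go, the leaf would sink 8 mm, plate onto the fixed knuckles
- rack: blue rack fixed to the bench, base 160 (x) x 112 (y) mm, 60 tall; two places, 45 mm either side of its centre along x. Each is a pair of cheeks (28 to 54 mm either side in y) with grooves 15 mm wide, 20 deep, holding the ends of a plate on ledges 40 mm up; a leaf's origin is then 22 mm up. Leaves lift straight up. Origin: centre of underside. Rack and nest may swap sides
- reject_nest: red nest fixed to the bench, base 100 (x) x 130 (y) mm, 60 tall, one empty place at its centre: two cheeks (28 to 48 mm either side in y, then end walls) with grooves along y, 18 mm wide, flared mouths 26 mm wide, ledges 40 mm up. A leaf lowered with its y along the nest's y (either way round) stands with its origin over the nest's centre, 22 mm up. Origin: centre of underside
- pin: loose brass hinge pin, 8 mm thick, 78 mm long, with a small flat head, lying on the bench between robot and case; not used yet, leave it alone. Origin: on the bench under its middle
- screwdriver: screwdriver lying on the bench near the robot; bystander. Origin: on the bench under it
- reagent_jar: amber glass jar with black cap, 60 mm across, 100 mm tall; bystander. Origin: centre of its underside
- beaker: glass beaker, 64 mm across, 75 mm tall; bystander. Origin: centre of its underside

How it is judged:
By the outcome, as a careful person would: the job done as asked, in the order asked, and still so for the second after the job is handed in, while the arm keeps its last pose, push and grip.
It also fails if it takes over 59 s, if anything falls off the work surface, if the arm or the gripper's body presses on something with over 40 N, if the wrist force passes 120 N, or if a joint passes its speed limit or range.

### The arm

A 6-joint arm with a two-finger parallel gripper is mounted at the origin on the work surface. World frame = base frame: x ahead of the robot, y to its left, z up, the work surface at z = 0. Lengths are in m, angles in rad, forces in N, time in s.
With the tool pointing down it reaches from about 0.4 to 0.925 m from the base axis. Payload 12.5 kg.
Tool frame: the origin (TCP) lies on the centre line of the jaws, within the pads' length; the fingertips stand env.nose_length ahead of it and the grasp point (between the pads) lies 6 mm ahead of it (env.nose_length is the distance from the TCP to the fingertips, in m); z points along the fingers, y is the line along which they close (so a half turn about z gives the same grasp; the last joint's range is limited). The gripper opens to 95 mm and grips with 3 to 60 N. Pads are 20 mm wide; open, the fingers measure 119 mm over their backs; the gripper's body (75 mm by 180 mm) begins 59 mm behind the grasp point.
Start: joints at [-1.264, 0.491, 1.559, -0, 1.092, -0.106], TCP at [0.251, -0.573, 0.24] pointing down, gripper open.
Joint ranges: [-3.1, 3.1], [-0.84, 2.19], [0.05, 2.79], [-1.13, 4.28], [0.06, 2.93], [-2.69, 2.69]. Speed limits (rad/s): [2.22, 2.22, 2.79, 3.14, 3.14, 3.14].

### API

Orientations are given as a 3x3 rotation matrix whose columns are the frame's x, y, z axes.
In Python, from workcell import env, viewer, ticket, get_state gives the robot as it stands (env), with the cameras (viewer), the readings as plain functions and the job (ticket).
- The arm moves only by the shell command python3 drive.py 'ROWS'. ROWS is a JSON list of rows, 1 to 12 of them, each of 5 numbers: dx, dy, dz in m, then a turn about the tool's z in rad, then the finger opening in m; each row is the pose to reach, as a shift and turn from the pose commanded when the command began, along the tool's axes at that moment; what a row does not reach only later rows make up. A row lasts 1/12 s, in which the tool goes at most 0.0417 m and 0.125 rad, less where a joint would pass 70% of its speed; a pose out of reach is approached as far as the arm can. The fingers move at their own pace and stop on an object; the grip force is fixed at half the most. Time passes only in rows, so rows that do not move let the fingers close. It prints the time, the measured TCP pose, the force, the opening and the grip force at its end.
- get_state(): the state, without advancing time (a new reading comes with each control period).
- viewer.get_image(name): name is "scene" or "top" or "wrist"; returns a dict with "frame" (400x640x3 uint8, red, green, blue), "mtx" (3x3 intrinsics, pixels), "position" and "attitude" of the camera in the world. Camera axes: x right, y down, z forward; pixel columns grow to the right and rows downward; lengths in m; the calibration is good to about 2 mm. A picture is of the moment at which its call begins. There is no depth.
- ticket.finish_job(): hands the job in; it is judged then, once.
The state is a dict: "time": time; "joint_positions": joint angles; "dq": joint speeds; "effort": joint torques, N m; "tcp_pos": TCP position; "ee_rot": TCP orientation; "wrist_force": force on the tool from outside, world axes, zero at the start; "wrist_torque": the same for the moment, N m; "grip_width": finger opening in m; "grasp_force": force on a finger pad.
Only numpy, scipy, OpenCV 4.12 (cv2) and the standard library are available. Lean on these libraries where they do the work, as an engineer would, in place of code of your own. Each camera call takes 0.05 s, during which the arm holds its last target. There are 200 camera calls.

## Working session

There is one attempt and no reset: what is moved stays moved. The work goes in short steps, Python scripts to look and compute and a shell command to move; the robot and the scene stay as the last step left them, time stands still between calls to the robot, and variables do not carry over. Pictures are saved under pics/ and viewed, at most 10 in all, crops included, and the job is handed in when it is done.

```bash
ls; mkdir -p pics; python3 - <<'E'
from workcell import env, viewer, ticket, get_state
import cv2,numpy as np,pickle
s=get_state();print(s['time'],s['tcp_pos'],s['ee_rot'],env.nose_length,s['grip_width'])
for n in['scene','top','wrist']:
    d=viewer.get_image(n);pickle.dump(d,open(f'pics/{n}0.pkl','wb'));cv2.imwrite(f'pics/{n}0.png',d['frame'][...,::-1])
    print(n,d['mtx'][0],d['mtx'][1],d['position'],d['attitude'])
E
```

```text
drive.py
pics
workcell.py
0.0 [ 0.2506907  -0.57228371  0.23905758] [[ 9.16007044e-01  4.01162024e-01 -3.54333976e-04]
 [ 4.01162167e-01 -9.16006431e-01  1.06460131e-03]
 [ 1.02505415e-04 -1.11732769e-03 -9.99999371e-01]] 0.025 0.09517689120564046
scene [436.17936535   0.         312.55235934] [  0.         436.17936535 200.66912267] [ 1.07756835 -0.14042998  0.86207832] [[ 0.2707688   0.77231992 -0.57463571]
 [ 0.9626419  -0.21859689  0.15979978]
 [-0.00219702 -0.5964372  -0.80265674]]
top [397.16824282   0.         322.10390314] [  0.         397.16824282 199.67759436] [ 0.44682917 -0.00393575  0.97432596] [[-0.02362899 -0.99647857  0.08044952]
 [-0.99937503  0.02566049  0.02431225]
 [-0.02629101 -0.07982477 -0.99646214]]
wrist [341.21872322   0.         318.79331542] [  0.         341.21872322 199.93669087] [ 0.3122312  -0.54459872  0.38436252] [[ 0.4000323  -0.88951045 -0.22078339]
 [-0.91649974 -0.38865725 -0.09473   ]
 [-0.00154574  0.24024298 -0.97071155]]
```

View pics/top0.png

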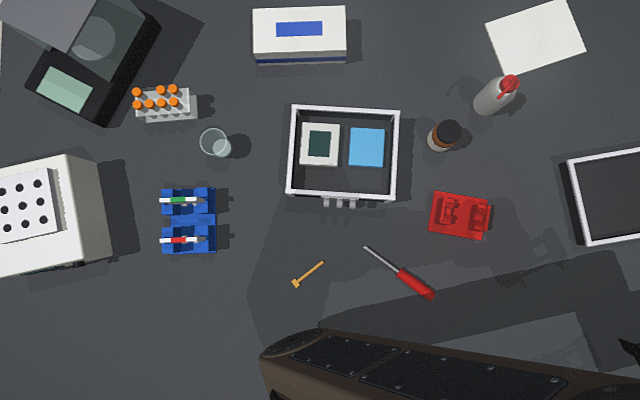

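View pics/scene0.png

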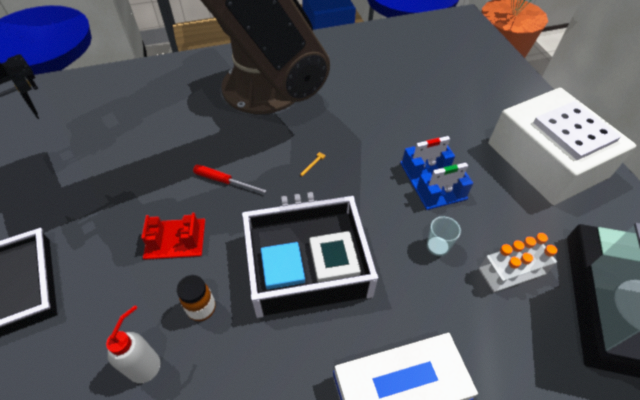

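The top view shows the rack at the left (green tag ~(178,199), red ~(180,239)), the nest at (460,215), and the fixed knuckles at (326..352,202). The scene view shows red tag (433,142), green (450,169), nest (173,237) and knuckles (284..310,198).

```bash
cat > h.py <<'E'
import numpy as np,cv2,pickle
def ray(d,p):
    v=d['attitude']@np.linalg.solve(d['mtx'],[p[0],p[1],1.]);return np.array(d['position']),v/np.linalg.norm(v)
def onz(d,p,z):
    o,v=ray(d,p);return o+v*(z-o[2])/v[2]
def tri(*dp):
    A=np.zeros((3,3));b=np.zeros(3);R=[ray(d,p) for d,p in dp]
    for o,v in R:
        M=np.eye(3)-np.outer(v,v);A+=M;b+=M@o
    x=np.linalg.solve(A,b);return x,[round(1e3*float(np.linalg.norm((np.eye(3)-np.outer(v,v))@(x-o))),1) for o,v in R]
def mask(d,c):
    h,s,v=cv2.split(cv2.cvtColor(d['frame'],cv2.COLOR_RGB2HSV));h=h.astype(int)
    if c=='red': m=((h<6)|(h>174))&(s>150)&(v>60)
    if c=='green': m=(h>45)&(h<80)&(s>130)
    if c=='blue': m=(h>100)&(h<125)&(s>140)&(v>40)
    if c=='grey': m=(s<45)&(v>110)
    return m.astype(np.uint8)*255
def blobs(d,c,roi,amin=8):
    x0,x1,y0,y1=roi;m=np.zeros((400,640),np.uint8);m[y0:y1,x0:x1]=mask(d,c)[y0:y1,x0:x1]
    out=[]
    for k in cv2.findContours(m,cv2.RETR_EXTERNAL,cv2.CHAIN_APPROX_NONE)[0]:
        f=np.zeros_like(m);cv2.drawContours(f,[k],-1,255,-1);f&=m
        M=cv2.moments(f,True)
        if M['m00']>=amin: out.append((np.round([M['m10']/M['m00'],M['m01']/M['m00']],2),M['m00'],cv2.boundingRect(k),cv2.minAreaRect(k)))
    return out
def load(n): return pickle.load(open(f'pics/{n}.pkl','rb'))
E
python3 - <<'E'
from h import *
t,s=load('top0'),load('scene0')
for c,rt,rs in[('green',(150,220,180,220),(400,500,150,190)),('red',(150,220,225,255),(400,460,130,160)),('red',(420,500,180,250),(130,220,205,265)),('grey',(318,362,196,212),(278,318,190,206))]:
    bt,bs=blobs(t,c,rt),blobs(s,c,rs)
    print(c);[print(' T',b) for b in bt];[print(' S',b) for b in bs]
    if c in('green','red'):print(tri((t,max(bt,key=lambda b:b[1])[0]),(s,max(bs,key=lambda b:b[1])[0])))
def crop(d,a,k=5):
    x0,x1,y0,y1=a;return cv2.resize(d['frame'][y0:y1,x0:x1,::-1],(400,300),interpolation=cv2.INTER_CUBIC)
o=np.vstack([np.hstack([crop(t,(310,370,180,225)),crop(s,(270,330,175,220))]),np.hstack([crop(t,(420,500,180,240)),crop(s,(130,216,208,268))])])
cv2.imwrite('pics/c1.png',o)
E
```

```text
green
 T (array([177.5, 199. ]), 70.0, (171, 197, 14, 5), ((177.5, 199.0), (4.0, 13.0), 90.0))
 S (array([450.75, 168.52]), 81.0, (444, 164, 14, 10), ((450.48077392578125, 168.5961456298828), (6.49022912979126, 12.892751693725586), 74.74488067626953))
(array([0.52789111, 0.3424334 , 0.09724106]), [1.3, 1.3])
red
 T (array([177.43, 239.5 ]), 70.0, (171, 237, 14, 6), ((177.5, 239.5), (5.0, 13.0), 90.0))
 S (array([433.05, 141.76]), 84.0, (427, 138, 13, 9), ((433.176513671875, 141.70590209960938), (6.790997505187988, 12.12678050994873), 75.96376037597656))
(array([0.43735538, 0.3415469 , 0.09619882]), [0.4, 0.4])
red
 T (array([458.79, 215.02]), 2342.0, (428, 190, 63, 50), ((459.5050354003906, 215.25730895996094), (58.980560302734375, 41.0617790222168), 10.17551040649414))
 S (array([172.75, 237.04]), 2446.0, (141, 212, 64, 48), ((172.9293212890625, 235.29827880859375), (44.27640151977539, 64.06572723388672), 86.633544921875))
(array([ 0.4792927 , -0.30829759,  0.00891381]), [0.6, 0.6])
grey
 T (array([341.  , 200.34]), 258.0, (321, 196, 41, 13), ((341.0, 202.0), (12.0, 40.0), 90.0))
 S (array([300.13, 200.29]), 289.0, (281, 192, 37, 14), ((299.0, 198.5), (13.0, 36.0), 90.0))
```

View pics/c1.png

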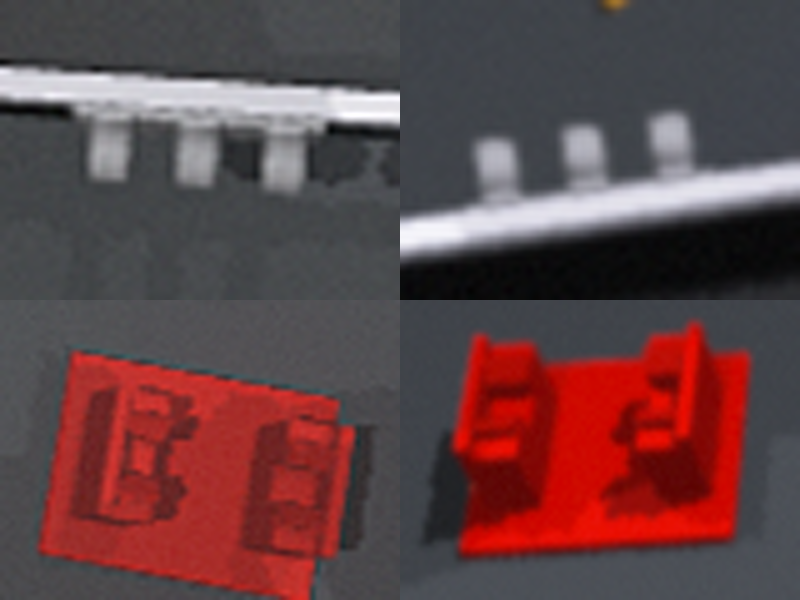

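The crops show three knuckles clearly in both views. The nest base is yawed about −10°, with its two cheeks separated along y. I'll look closer with the wrist camera above the nest, then the hinge, then the rack.

```bash
cat >> h.py <<'E'
def to(p,yaw=None,from_cmd=None):
    """shift to reach TCP p with tool x at world angle yaw(deg), in tool axes now"""
    from workcell import env, viewer, ticket, get_state
    s=get_state();R=s['ee_rot'];d=R.T@(np.array(p)-s['tcp_pos']);a=np.degrees(np.arctan2(R[1,0],R[0,0]))
    tn=0 if yaw is None else -np.radians((yaw-a+90)%180-90)
    print('to',np.round(d,4),'turn',round(float(tn),4),'norm',round(float(np.linalg.norm(d)),3),'yaw now',round(a,2),'q',np.round(s['joint_positions'],2))
def snap(n,w='wrist'):
    from workcell import env, viewer, ticket, get_state
    d=viewer.get_image(w);pickle.dump(d,open(f'pics/{n}.pkl','wb'));cv2.imwrite(f'pics/{n}.png',d['frame'][...,::-1]);return d
E
python3 -c "
from h import *
to([.47,-.308,.24],79.6)
t=load('top0')
c=lambda x,y:(420+x/5,180+(y-300)/5)
P=[onz(t,c(*p),.008) for p in [(40,553),(72,352),(338,395),(312,600)]]
for a,b in zip(P,P[1:]+P[:1]):print(a,np.linalg.norm(a-b))
print(np.mean(P,0))"
```

```text
to [ 0.3069 -0.1542 -0.0006] turn -0.9765 norm 0.343 yaw now 23.65 q [-1.26  0.49  1.56 -0.    1.09 -0.11]
[ 0.44354297 -0.23377353  0.008     ] 0.09887484585781632
[ 0.54041688 -0.25356448  0.008     ] 0.12888450806635537
[ 0.51619297 -0.38015208  0.008     ] 0.09978141606486343
[ 0.41803072 -0.36224948  0.008     ] 0.13098451777428394
[ 0.47954588 -0.30743489  0.008     ]
```

```bash
python3 drive.py '[[0.037,-0.019,0,-0.12,0.095],[0.074,-0.038,0,-0.24,0.095],[0.111,-0.057,0,-0.36,0.095],[0.148,-0.076,0,-0.48,0.095],[0.185,-0.095,0,-0.6,0.095],[0.222,-0.114,0,-0.72,0.095],[0.259,-0.133,0,-0.84,0.095],[0.285,-0.145,0,-0.95,0.095],[0.3,-0.152,0,-0.9765,0.095],[0.307,-0.154,0,-0.9765,0.095],[0.307,-0.154,0,-0.9765,0.095]]'; python3 -c "
from h import *
snap('w_nest'); to([.5,-.02,.24],90)"
```

```text
time: 1.07
tcp_pos: [0.471, -0.3075, 0.2395]
ee_rot: [[0.18, 0.984, 0.0], [0.984, -0.18, -0.0], [-0.0, 0.0, -1.0]]
wrist_force: [-0.5, -0.2, 0.5]
grip_width: 0.0955
grasp_force: 0.0
to [ 0.289  -0.0229 -0.0006] turn -0.1821 norm 0.29 yaw now 79.57 q [-0.7   0.4   1.71 -0.    1.02 -0.52]
```

View pics/w_nest.png

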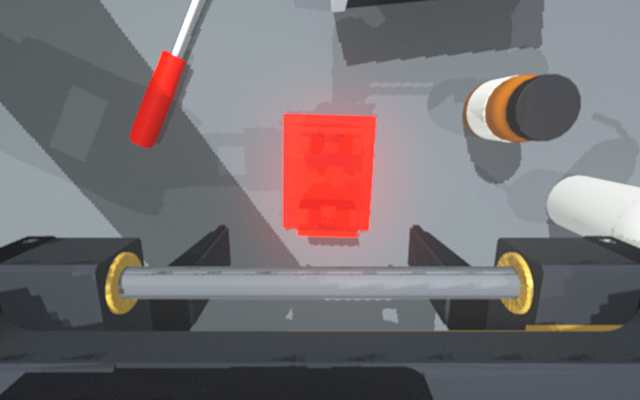

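The wrist view shows the nest base with corners about (284,114), (376,115), (370,231), (284,231). The far cheek's end wall reaches row 238. The jar and screwdriver are clear of the place.

```bash
python3 drive.py '[[0.037,-0.003,0,-0.03,0.095],[0.074,-0.006,0,-0.06,0.095],[0.111,-0.009,0,-0.09,0.095],[0.148,-0.012,0,-0.12,0.095],[0.185,-0.015,0,-0.15,0.095],[0.222,-0.018,0,-0.18,0.095],[0.25,-0.02,0,-0.1821,0.095],[0.275,-0.022,0,-0.1821,0.095],[0.289,-0.023,0,-0.1821,0.095],[0.289,-0.023,0,-0.1821,0.095]]'; python3 - <<'E'
from h import *
d,t=load('w_nest'),load('top0')
m=mask(d,'red')[90:260,260:400]
h=cv2.cvtColor(d['frame'],cv2.COLOR_RGB2HSV)
for y in range(108,245,8): 
    r=np.where(mask(d,'red')[y,260:400])[0]; print(y,(r.min()+260,r.max()+261) if len(r) else '',end=' ')
print()
c=lambda x,y:(420+x/5,180+(y-300)/5)
for a,b in [((284,114),(72,352)),((376,115.5),(338,395)),((284,114),(40,553))]: pass
# wrist: up in image = +tool x(+y world); right = +x? 
for p in [(284,114),(376,115.5),(370.5,231.5),(284,231)]: print(p,onz(d,p,.008))
snap('w_hinge'); to([.44,.342,.24],90)
E
```

```text
time: 1.95
tcp_pos: [0.4996, -0.0191, 0.2396]
ee_rot: [[-0.0, 1.0, -0.0], [1.0, 0.0, 0.0], [0.0, -0.0, -1.0]]
wrist_force: [-0.2, 0.4, 0.3]
grip_width: 0.0947
grasp_force: 0.0
108  116 (np.int64(284), np.int64(374)) 124 (np.int64(284), np.int64(376)) 132 (np.int64(284), np.int64(375)) 140 (np.int64(284), np.int64(375)) 148 (np.int64(284), np.int64(374)) 156 (np.int64(284), np.int64(374)) 164 (np.int64(284), np.int64(373)) 172 (np.int64(283), np.int64(372)) 180 (np.int64(283), np.int64(372)) 188 (np.int64(283), np.int64(371)) 196 (np.int64(283), np.int64(371)) 204 (np.int64(283), np.int64(370)) 212 (np.int64(283), np.int64(370)) 220 (np.int64(283), np.int64(369)) 228 (np.int64(285), np.int64(369)) 236 (np.int64(309), np.int64(357)) 244  
(284, 114) [ 0.44650573 -0.23201129  0.008     ]
(376, 115.5) [ 0.54315094 -0.25141117  0.008     ]
(370.5, 231.5) [ 0.51828028 -0.38005741  0.008     ]
(284, 231) [ 0.41940567 -0.36124688  0.008     ]
to [ 0.3622 -0.0596 -0.0005] turn 0.0003 norm 0.367 yaw now 90.02 q [-0.17  0.31  1.86 -0.    0.97 -0.17]
```

View pics/w_hinge.png

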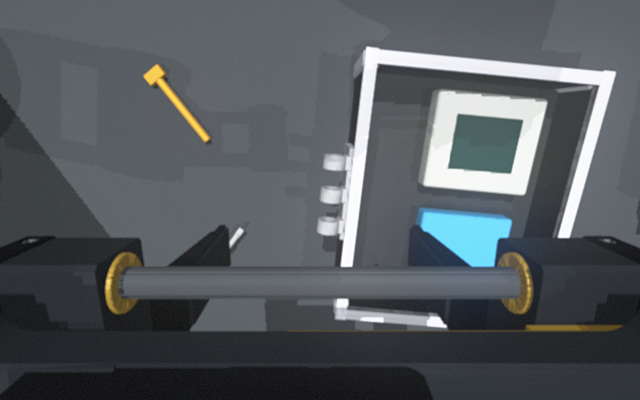

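The wrist view shows the fixed knuckles at (333,161), (331,194) and (328,226), with their plate behind at col ~348. I'll measure edges in all three views.

```bash
cat >> h.py <<'E'
def edge(d,a,b,w=3,rise=True,n=400):
    """sub-pixel strongest edge along a->b (brightness; averaged over w px either side)"""
    a,b=np.array(a,float),np.array(b,float);u=(b-a)/np.linalg.norm(b-a);q=np.array([-u[1],u[0]])
    g=cv2.cvtColor(d['frame'],cv2.COLOR_RGB2GRAY).astype(np.float32)
    T=np.linspace(0,1,n)[:,None]*(b-a)+a;p=np.zeros(n)
    for k in range(-w,w+1):
        Q=(T+q*k).astype(np.float32);p+=cv2.remap(g,Q[:,0][:,None],Q[:,1][:,None],cv2.INTER_LINEAR)[:,0]
    G=np.gradient(cv2.GaussianBlur(p[:,None],(1,0),0,0,n/np.linalg.norm(b-a)*.7,cv2.BORDER_REPLICATE)[:,0] if 0 else np.convolve(p,np.ones(n//10)/(n//10),'same'))
    G=G if rise else -G;G[:n//9]=0;G[-n//9:]=0;return T[G.argmax()]
E
cat > hinge.py <<'E'
from h import *
V={'w_hinge':([(333,161),(331,194),(328,226)],(-1,0),(0,1)),
   'top0':([(326,202),(339,203),(352.5,203.5)],(0,1),(1,0)),
   'scene0':([(284.5,200),(297.5,198.5),(310.5,197)],(0,-1),(1,-.15))}
import sys
E3={}
for n,(C,out,al) in V.items():
    d=load(n);k=1 if n=='w_hinge' else .55
    out,al=np.array(out,float),np.array(al,float);al/=np.linalg.norm(al)
    for i,c in enumerate(C):
        c=np.array(c,float)
        t=edge(d,c,c+out*22*k,w=2,rise=False)
        e1=edge(d,c,c+al*17*k,w=1,rise=False);e2=edge(d,c,c-al*17*k,w=1,rise=False)
        mid=(e1+e2)/2
        # tangent: shift 10mm perpendicular in x-z plane from ray at z=.09
        o,v=ray(d,t);hx=np.array([np.cos(np.radians(-6)),np.sin(np.radians(-6)),0]);hy=np.array([-hx[1],hx[0],0])
        vv=v-hy*(v@hy);vv/=np.linalg.norm(vv);nrm=np.cross(hy,vv);nrm*=np.sign(nrm@hx)
        o2=o+nrm*.010;X=o2+v*(.09-o2[2])/v[2]
        M=onz(d,mid,.095)
        E3[n,i]=(t,mid);print(n,i,'tan',np.round(t,1),'ends',np.round(e1,1),np.round(e2,1),'axis pt',np.round(X*1e3,1),'mid@95',np.round(M*1e3,1))
for i in range(3):
    k=i; kw=i
    print(tri((load('w_hinge'),E3['w_hinge',kw][1]),(load('top0'),E3['top0',i][1]),))
E
python3 hinge.py
```

```text
w_hinge 0 tan [323.1 161. ] ends [333. 170.] [333.  153.5] axis pt [513.1   9.8  90. ] mid@95 [511.6  10.9  95. ]
w_hinge 1 tan [320.1 194. ] ends [331.  203.2] [331.  185.8] axis pt [510.6 -19.5  90. ] mid@95 [510.1 -17.7  95. ]
w_hinge 2 tan [317.1 226. ] ends [328.  235.1] [328.  216.1] axis pt [507.8 -49.3  90. ] mid@95 [507.7 -46.2  95. ]
top0 0 tan [326.  206.4] ends [328.5 202. ] [323.5 202. ] axis pt [512.9   8.3  90. ] mid@95 [512.4   9.   95. ]
top0 1 tan [339.  207.4] ends [342.5 203. ] [336.5 203. ] axis pt [509.9 -20.7  90. ] mid@95 [509.4 -20.9  95. ]
top0 2 tan [352.5 208.4] ends [355.5 203.5] [348.5 203.5] axis pt [507.  -50.6  90. ] mid@95 [507.6 -48.5  95. ]
scene0 0 tan [284.5 195.6] ends [286.7 199.7] [281.4 200.5] axis pt [506.7 -44.5  90. ] mid@95 [509.8 -47.4  95. ]
scene0 1 tan [297.5 193.6] ends [300.4 198.1] [294.5 198.9] axis pt [509.2 -15.5  90. ] mid@95 [513.7 -18.   95. ]
scene0 2 tan [310.5 191.6] ends [313.4 196.6] [307.6 197.4] axis pt [511.6  13.7  90. ] mid@95 [517.5  10.7  95. ]
(array([0.51261895, 0.00933542, 0.08447299]), [0.6, 0.6])
(array([ 0.51058073, -0.02119976,  0.07989052]), [0.1, 0.1])
(array([ 0.50803195, -0.04890717,  0.08678632]), [0.2, 0.2])
```

```bash
python3 drive.py '[[0.037,-0.006,0,0,0.095],[0.074,-0.012,0,0,0.095],[0.111,-0.018,0,0,0.095],[0.148,-0.024,0,0,0.095],[0.185,-0.03,0,0,0.095],[0.222,-0.037,0,0,0.095],[0.259,-0.043,0,0,0.095],[0.296,-0.049,0,0,0.095],[0.33,-0.055,0,0,0.095],[0.35,-0.058,0,0,0.095],[0.3622,-0.0596,0,0,0.095],[0.3622,-0.0596,0,0,0.095]]'; python3 -c "
from h import *
snap('w_rack'); to([.437,.342,.24],90)
d=load('w_hinge')
P=[edge(d,(340,r),(380,r),w=1) for r in range(70,240,10)]
print(np.round([onz(d,p,.09)*1e3 for p in P],1)[::2])"
```

```text
time: 3.0
tcp_pos: [0.4405, 0.3426, 0.2393]
ee_rot: [[-0.001, 1.0, -0.0], [1.0, 0.001, -0.0], [-0.0, -0.0, -1.0]]
wrist_force: [-0.5, -0.5, 0.4]
grip_width: 0.0952
grasp_force: 0.0
to [ 0.0005 -0.0035 -0.0007] turn 0.0003 norm 0.004 yaw now 90.01 q [ 0.54  0.4   1.73 -0.    1.02  0.54]
[[535.7  85.   90. ]
 [534.3  69.5  90. ]
 [532.3  53.5  90. ]
 [531.1  37.2  90. ]
 [525.5  20.3  90. ]
 [523.2   3.   90. ]
 [526.3 -14.8  90. ]
 [522.4 -33.1  90. ]
 [523.4 -52.   90. ]]
```

View pics/w_rack.png

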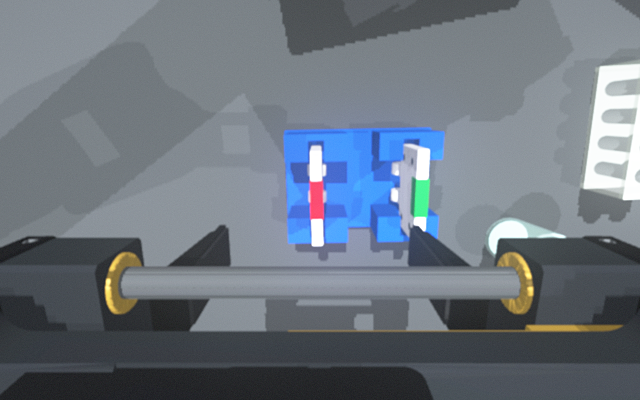

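The wrist view shows both leaves in the rack: red plate top from (316,147) to (318,245), green tag around (421,198). I'll triangulate the tags and get the plate direction.

```bash
python3 - <<'E'
from h import *
w,t,s=load('w_rack'),load('top0'),load('scene0')
for c,rw,rt,rs in[('green',(400,440,170,225),(150,220,180,220),(400,500,150,190)),('red',(300,335,170,225),(150,220,225,255),(400,460,130,160))]:
    f=lambda d,r:max(blobs(d,c,r),key=lambda b:b[1])
    a,b,e=f(w,rw),f(t,rt),f(s,rs);print(c,a[0],a[2]);print(tri((w,a[0]),(t,b[0])),tri((w,a[0]),(t,b[0]),(s,e[0])),onz(w,a[0],.1))
for n,x,r0,r1 in[('red',317,150,240),('green',417,150,225)]:
    P=[]
    for r in range(r0,r1,8):
        xc=317 if n=='red' else 415+ (r-150)*.08
        h=cv2.cvtColor(w['frame'],cv2.COLOR_RGB2HSV)[r]
        L=edge(w,(xc-16,r),(xc+2,r),w=1) ; R=edge(w,(xc,r),(xc+16,r),w=1,rise=False);P.append([L[0],R[0],r])
    print(n,np.round(P,1).tolist())
print([np.round(onz(w,p,.1)*1e3,1) for p in[(316,147),(318,245)]])
E
```

```text
green [420.75 197.69] (413, 179, 17, 38)
(array([0.52808597, 0.34143633, 0.09686305]), [0.6, 0.6]) (array([0.52815267, 0.34202434, 0.09794552]), [0.2, 1.3, 1.4]) [0.52770827 0.34234329 0.1       ]Traceback (most recent call last):
  File "<stdin>", line 5, in <module>
  File "<stdin>", line 4, in <lambda>
ValueError: max() iterable argument is empty
```

```bash
sed -i "s/((h<6)|(h>174))&(s>150)/((h<10)|(h>170))\&(s>110)/" h.py; python3 - <<'E'
from h import *
w,t,s=load('w_rack'),load('top0'),load('scene0')
print(cv2.cvtColor(w['frame'],cv2.COLOR_RGB2HSV)[200,308:326].tolist())
c='red';f=lambda d,r:max(blobs(d,c,r,2),key=lambda b:b[1])
a,b,e=[f(*q) for q in((w,(300,335,170,225)),(t,(150,220,225,255)),(s,(400,460,130,160)))]
print(a[0],a[2],tri((w,a[0]),(t,b[0])),tri((w,a[0]),(t,b[0]),(s,e[0])),onz(w,a[0],.1))
print([np.round(onz(w,p,.1)*1e3,1) for p in[(316,147),(318,245),(417,147)]])
# leaf side edge direction over white/tag right edge
P=[]
for r in range(152,240,6):
    R=edge(w,(316,r),(334,r),w=1,rise=False); P.append(onz(w,R,.1)[:2]*1e3)
print(np.round(P,1).tolist())
E
```

```text
[[118, 61, 245], [162, 43, 246], [174, 103, 254], [174, 165, 252], [174, 185, 251], [174, 178, 251], [174, 175, 251], [174, 177, 251], [173, 176, 251], [173, 175, 251], [173, 180, 251], [173, 178, 251], [173, 177, 251], [173, 184, 252], [174, 149, 253], [168, 63, 238], [127, 24, 219], [115, 43, 220]]
[316.33 200.02] (310, 181, 13, 38) (array([0.43777461, 0.33983252, 0.09801653]), [0.4, 0.4]) (array([0.43811662, 0.34038779, 0.09808809]), [0.5, 0.9, 1.2]) [0.43820193 0.34032461 0.1       ]
[array([438. , 385.5, 100. ]), array([439.6, 299.2, 100. ]), array([521.6, 385.4, 100. ])]
[[442.3, 381.4], [442.3, 376.4], [442.3, 371.4], [446.3, 366.3], [443.0, 361.2], [443.9, 356.1], [444.0, 350.9], [446.5, 345.6], [446.4, 340.3], [444.7, 335.0], [444.7, 329.6], [443.9, 324.2], [443.9, 318.7], [443.9, 313.2], [444.0, 307.6]]
```

```bash
python3 -c "
from h import *
to([.438,.3415,.086],91.2)"
```

```text
to [ 1.000e-04 -2.500e-03  1.533e-01] turn -0.0207 norm 0.153 yaw now 90.01 q [ 0.54  0.4   1.73 -0.    1.02  0.54]
```

```bash
python3 drive.py '[[0,-0.0025,0.02,-0.02,0.06],[0,-0.0025,0.05,-0.02,0.06],[0,-0.0025,0.08,-0.02,0.06],[0,-0.0025,0.105,-0.02,0.06],[0,-0.0025,0.125,-0.02,0.06],[0,-0.0025,0.14,-0.02,0.06],[0,-0.0025,0.15,-0.02,0.06],[0,-0.0025,0.1533,-0.02,0.06],[0,-0.0025,0.1533,-0.02,0.06]]'; python3 drive.py '[[0,0,0,0,0.005],[0,0,0,0,0.005],[0,0,0,0,0.005],[0,0,0,0,0.005],[0,0,0,0,0.005],[0,0,0,0,0.005],[0,0,0,0,0.005],[0,0,0,0,0.005]]'
```

```text
time: 3.8
tcp_pos: [0.4379, 0.3412, 0.086]
ee_rot: [[-0.019, 1.0, -0.001], [1.0, 0.019, -0.001], [-0.001, -0.001, -1.0]]
wrist_force: [-0.4, 0.9, 0.7]
grip_width: 0.0601
grasp_force: 0.0
time: 4.47
tcp_pos: [0.4374, 0.3423, 0.0863]
ee_rot: [[-0.021, 1.0, 0.0], [1.0, 0.021, -0.0], [-0.0, 0.0, -1.0]]
wrist_force: [0.2, -0.4, 0.3]
grip_width: 0.0125
grasp_force: 0.0
```

```bash
python3 drive.py '[[0,0,0,0,0.005],[0,0,0,0,0.005],[0,0,0,0,0.005],[0,0,0,0,0.005]]'; python3 drive.py '[[0,0,-0.005,0,0.005],[0,0,-0.015,0,0.005],[0,0,-0.035,0,0.005],[0,0,-0.06,0,0.005],[0,0,-0.085,0,0.005],[0,0,-0.105,0,0.005],[0,0,-0.115,0,0.005],[0,0,-0.12,0,0.005],[0,0,-0.12,0,0.005]]'; python3 -c "
from h import *
to([.48,-.29,.206],78.8)"
```

```text
time: 4.8
tcp_pos: [0.4374, 0.3423, 0.0863]
ee_rot: [[-0.021, 1.0, 0.0], [1.0, 0.021, 0.0], [-0.0, 0.0, -1.0]]
wrist_force: [-0.2, -0.1, 2.9]
grip_width: 0.0098
grasp_force: 30.0
time: 5.55
tcp_pos: [0.4375, 0.3423, 0.2071]
ee_rot: [[-0.021, 1.0, 0.001], [1.0, 0.021, 0.001], [0.001, 0.001, -1.0]]
wrist_force: [0.1, 0.3, -1.3]
grip_width: 0.0097
grasp_force: 30.0
to [-0.6331  0.0295  0.0008] turn 0.2161 norm 0.634 yaw now 91.18 q [ 0.55  0.43  1.77 -0.    0.94  0.52]
```

```bash
python3 drive.py '[[-0.01,0,0,0,0.005],[-0.035,0.002,0,0.02,0.005],[-0.07,0.004,0,0.04,0.005],[-0.105,0.006,0,0.06,0.005],[-0.14,0.008,0,0.08,0.005],[-0.175,0.01,0,0.1,0.005],[-0.21,0.012,0,0.12,0.005],[-0.245,0.014,0,0.14,0.005],[-0.28,0.016,0,0.16,0.005],[-0.315,0.018,0,0.18,0.005],[-0.34,0.019,0,0.2,0.005],[-0.35,0.02,0,0.2161,0.005]]'; python3 -c "
from h import *
to([.4805,-.307,.206],78.8)"
```

```text
time: 6.55
tcp_pos: [0.4639, -0.0103, 0.2052]
ee_rot: [[0.198, 0.98, -0.002], [0.98, -0.198, -0.0], [-0.001, -0.002, -1.0]]
wrist_force: [-0.3, -0.2, -1.9]
grip_width: 0.0099
grasp_force: 30.0
to [-0.2876  0.075  -0.0008] turn -0.0037 norm 0.297 yaw now 78.59 q [-0.16  0.31  1.98 -0.    0.85  0.04]
```

```bash
python3 drive.py '[[-0.015,0.004,0,0,0.005],[-0.045,0.012,0,0,0.005],[-0.08,0.021,0,0,0.005],[-0.115,0.03,0,0,0.005],[-0.15,0.039,0,0,0.005],[-0.185,0.048,0,0,0.005],[-0.22,0.057,0,0,0.005],[-0.25,0.065,0,0,0.005],[-0.272,0.071,0,0,0.005],[-0.283,0.074,0,0,0.005],[-0.287,0.075,0,0,0.005],[-0.287,0.075,0,0,0.005]]'; python3 -c "
from h import *
to([.4805,-.307,.206],78.8)
snap('t_nest','top');snap('s_nest','scene');d=snap('w_nest2')
t,s=load('t_nest'),load('s_nest')
o=np.vstack([np.hstack([cv2.resize(i['frame'][y:y+75,x:x+100,::-1],(400,300),interpolation=3) for i,x,y in((t,410,165),(s,120,190))]),np.hstack([cv2.resize(d['frame'][:,:,::-1],(400,300)),cv2.resize(d['frame'][90:270,240:480,::-1],(400,300))])])
cv2.imwrite('pics/c2.png',o)"
```

```text
time: 7.55
tcp_pos: [0.4821, -0.3031, 0.2055]
ee_rot: [[0.195, 0.981, -0.001], [0.981, -0.195, 0.001], [0.001, -0.001, -1.0]]
wrist_force: [0.4, -0.3, -1.7]
grip_width: 0.01
grasp_force: 30.0
to [-0.0042 -0.0008 -0.0005] turn -0.0007 norm 0.004 yaw now 78.76 q [-0.68  0.45  1.74  0.    0.96 -0.48]
```

View pics/c2.png

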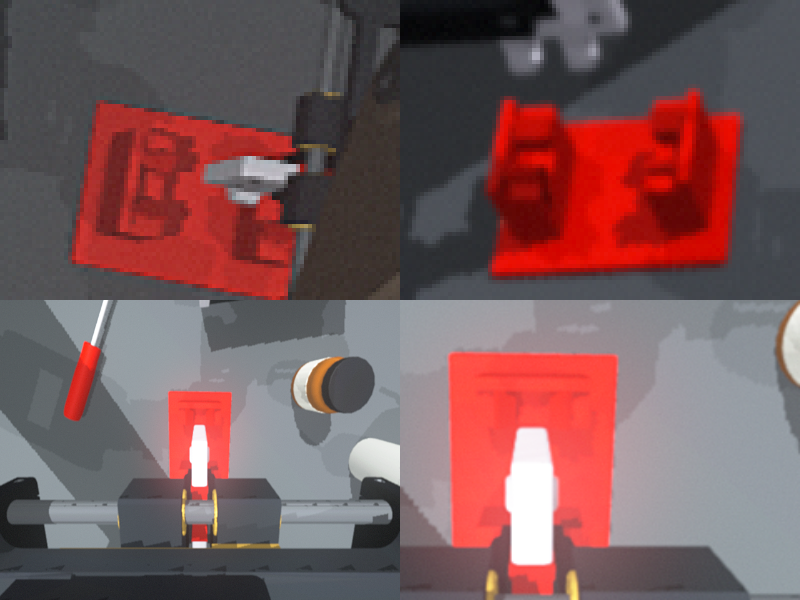

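Leaf is held upright over the nest, aligned with its y (crops show the tag end near the pads). Lower in two stages.

```bash
python3 drive.py '[[-0.004,-0.001,0.015,0,0.005],[-0.004,-0.001,0.04,0,0.005],[-0.004,-0.001,0.065,0,0.005],[-0.004,-0.001,0.08,0,0.005],[-0.004,-0.001,0.09,0,0.005],[-0.004,-0.001,0.09,0,0.005]]'; python3 drive.py '[[0,0,0.004,0,0.005],[0,0,0.008,0,0.005],[0,0,0.012,0,0.005],[0,0,0.016,0,0.005],[0,0,0.02,0,0.005],[0,0,0.024,0,0.005],[0,0,0.027,0,0.005],[0,0,0.027,0,0.005]]'; python3 -c "
from h import *
to([.4805,-.307,.0863],78.8)"
```

```text
time: 8.2
tcp_pos: [0.4803, -0.3058, 0.1148]
ee_rot: [[0.193, 0.981, -0.002], [0.981, -0.193, 0.002], [0.001, -0.002, -1.0]]
wrist_force: [-0.0, 0.4, -1.9]
grip_width: 0.0097
grasp_force: 30.0
time: 8.87
tcp_pos: [0.4805, -0.307, 0.0887]
ee_rot: [[0.194, 0.981, -0.001], [0.981, -0.194, 0.0], [0.0, -0.001, -1.0]]
wrist_force: [-0.4, 0.5, -2.2]
grip_width: 0.0101
grasp_force: 30.0
to [-0.      0.      0.0024] turn -0.0001 norm 0.002 yaw now 78.8 q [-0.68  0.61  1.84 -0.    0.7  -0.49]
```

No contact yet, and we're inside the mouth. Last 2.4 mm, then release.

```bash
python3 drive.py '[[0,0,0.001,0,0.005],[0,0,0.0018,0,0.005],[0,0,0.0025,0,0.005],[0,0,0.0025,0,0.005]]'
```

```text
time: 9.2
tcp_pos: [0.4807, -0.3071, 0.0868]
ee_rot: [[0.194, 0.981, 0.0], [0.981, -0.194, -0.0], [-0.0, 0.0, -1.0]]
wrist_force: [-0.3, 0.5, -1.3]
grip_width: 0.0099
grasp_force: 30.0
```

```bash
python3 drive.py '[[0,0,0.0005,0,0.005],[0,0,0.001,0,0.005],[0,0,0.001,0,0.005]]';  python3 drive.py '[[0,0,0,0,0.012],[0,0,0,0,0.014],[0,0,0,0,0.018],[0,0,0,0,0.025],[0,0,0,0,0.035],[0,0,0,0,0.045],[0,0,0,0,0.045],[0,0,0,0,0.045]]'
```

```text
time: 9.45
tcp_pos: [0.4807, -0.3071, 0.0863]
ee_rot: [[0.194, 0.981, 0.0], [0.981, -0.194, -0.0], [-0.0, 0.0, -1.0]]
wrist_force: [-1.6, 1.2, 4.0]
grip_width: 0.01
grasp_force: 30.0
time: 10.12
tcp_pos: [0.4807, -0.3071, 0.0858]
ee_rot: [[0.194, 0.981, -0.0], [0.981, -0.194, -0.0], [-0.0, 0.0, -1.0]]
wrist_force: [-0.2, -0.2, 0.9]
grip_width: 0.043
grasp_force: 0.0
```

```bash
python3 drive.py '[[0,0,-0.01,0,0.05],[0,0,-0.04,0,0.05],[0,0,-0.08,0,0.05],[0,0,-0.12,0,0.05],[0,0,-0.15,0,0.05],[0,0,-0.155,0,0.05],[0,0,-0.155,0,0.05]]'; python3 -c "
from h import *
w=snap('w_nest3');to([.5,-.05,.24],91.2);s=snap('s3','scene')
f=lambda d,r:sorted(blobs(d,'red',r,20),key=lambda b:-b[1])[:3]
cv2.imwrite('pics/c3.png',np.hstack([cv2.resize(w['frame'][80:260,220:460,::-1],(400,300),interpolation=3),cv2.resize(s['frame'][190:265,120:220,::-1],(400,300),interpolation=3)]))"
```

```text
time: 10.7
tcp_pos: [0.4811, -0.3073, 0.2436]
ee_rot: [[0.194, 0.981, 0.004], [0.981, -0.194, -0.003], [-0.002, 0.004, -1.0]]
wrist_force: [0.2, 0.1, 0.1]
grip_width: 0.0499
grasp_force: 0.0
to [ 0.2558 -0.0309  0.0013] turn -0.2164 norm 0.258 yaw now 78.8 q [-0.68  0.41  1.69 -0.    1.04 -0.49]
```

View pics/c3.png

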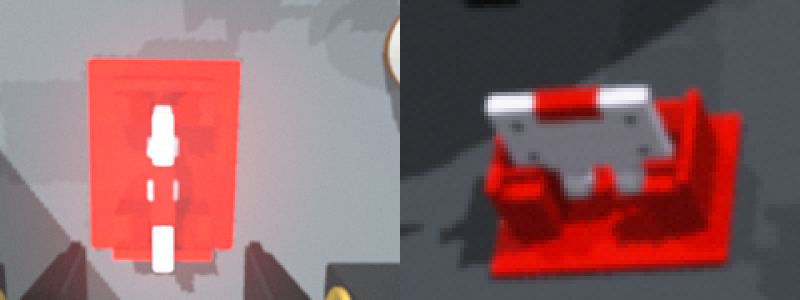

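The red leaf stands upright and level in both nest grooves. Now go for the green one.

```bash
python3 drive.py '[[0.015,-0.002,0,-0.02,0.06],[0.05,-0.006,0,-0.06,0.06],[0.085,-0.01,0,-0.1,0.06],[0.12,-0.014,0,-0.14,0.06],[0.155,-0.019,0,-0.18,0.06],[0.19,-0.023,0,-0.2164,0.06],[0.225,-0.027,0,-0.2164,0.06],[0.26,-0.031,0,-0.2164,0.06],[0.295,-0.035,0,-0.2164,0.06],[0.33,-0.039,0,-0.2164,0.06],[0.365,-0.043,0,-0.2164,0.06],[0.4,-0.047,0,-0.2164,0.06]]'; python3 -c "
from h import *
to([.528,.342,.22],91.2)"
```

```text
time: 11.8
tcp_pos: [0.5111, 0.0968, 0.2394]
ee_rot: [[-0.022, 1.0, -0.003], [1.0, 0.022, -0.0], [-0.0, -0.003, -1.0]]
wrist_force: [0.1, 0.4, -0.3]
grip_width: 0.06
grasp_force: 0.0
to [0.2448 0.0223 0.0193] turn 0.0009 norm 0.247 yaw now 91.25 q [0.06 0.34 1.81 0.   0.99 0.04]
```

```bash
python3 drive.py '[[0.03,0.003,0.003,0,0.06],[0.065,0.006,0.006,0,0.06],[0.1,0.009,0.009,0,0.06],[0.135,0.012,0.012,0,0.06],[0.17,0.015,0.015,0,0.06],[0.2,0.018,0.019,0,0.06],[0.225,0.021,0.019,0,0.06],[0.238,0.022,0.019,0,0.06],[0.2425,0.0223,0.019,0,0.06],[0.2425,0.0223,0.019,0,0.06]]'; python3 -c "
from h import *
to([.528,.342,.086],91.2)"
```

```text
time: 12.63
tcp_pos: [0.5288, 0.3377, 0.2208]
ee_rot: [[-0.022, 1.0, -0.001], [1.0, 0.022, -0.001], [-0.001, -0.002, -1.0]]
wrist_force: [-0.2, 0.5, -0.1]
grip_width: 0.0599
grasp_force: 0.0
to [ 0.0044 -0.0005  0.1348] turn 0.0014 norm 0.135 yaw now 91.28 q [ 0.46  0.51  1.57 -0.    1.06  0.44]
```

```bash
python3 drive.py '[[0.003,-0.0005,0.01,0,0.06],[0.003,-0.0005,0.04,0,0.06],[0.003,-0.0005,0.07,0,0.06],[0.003,-0.0005,0.1,0,0.06],[0.003,-0.0005,0.12,0,0.06],[0.003,-0.0005,0.13,0,0.06],[0.003,-0.0005,0.1345,0,0.06],[0.003,-0.0005,0.1345,0,0.06]]'; python3 drive.py '[[0,0,0,0,0.04],[0,0,0,0,0.025],[0,0,0,0,0.005],[0,0,0,0,0.005],[0,0,0,0,0.005],[0,0,0,0,0.005],[0,0,0,0,0.005],[0,0,0,0,0.005],[0,0,0,0,0.005],[0,0,0,0,0.005],[0,0,0,0,0.005]]'
```

```text
time: 13.3
tcp_pos: [0.529, 0.3396, 0.0868]
ee_rot: [[-0.02, 1.0, -0.001], [1.0, 0.02, -0.001], [-0.0, -0.001, -1.0]]
wrist_force: [-0.2, -0.4, -0.2]
grip_width: 0.06
grasp_force: 0.0
time: 14.22
tcp_pos: [0.5289, 0.3404, 0.0873]
ee_rot: [[-0.021, 1.0, -0.0], [1.0, 0.021, -0.0], [-0.0, -0.0, -1.0]]
wrist_force: [0.2, 0.2, 1.0]
grip_width: 0.0098
grasp_force: 30.0
```

```bash
python3 drive.py '[[0,0,-0.005,0,0.005],[0,0,-0.015,0,0.005],[0,0,-0.035,0,0.005],[0,0,-0.065,0,0.005],[0,0,-0.095,0,0.005],[0,0,-0.12,0,0.005],[0,0,-0.135,0,0.005],[0,0,-0.143,0,0.005],[0,0,-0.143,0,0.005]]'; python3 -c "
from h import *
to([.51,-.02,.23],84.8)"
```

```text
time: 14.97
tcp_pos: [0.5293, 0.3405, 0.2325]
ee_rot: [[-0.021, 1.0, 0.003], [1.0, 0.021, 0.001], [0.001, 0.003, -1.0]]
wrist_force: [-0.7, -0.2, -1.1]
grip_width: 0.0102
grasp_force: 30.0
to [-0.3601 -0.0268  0.002 ] turn 0.1117 norm 0.361 yaw now 91.2 q [ 0.47  0.5   1.56 -0.    1.08  0.45]
```

```bash
python3 drive.py '[[-0.012,0,0,0.01,0.005],[-0.045,-0.003,0,0.02,0.005],[-0.08,-0.006,0,0.03,0.005],[-0.115,-0.008,0,0.04,0.005],[-0.15,-0.011,0,0.05,0.005],[-0.185,-0.014,0,0.06,0.005],[-0.22,-0.016,0,0.07,0.005],[-0.255,-0.019,0,0.08,0.005],[-0.29,-0.022,0,0.09,0.005],[-0.32,-0.024,0,0.1,0.005],[-0.345,-0.026,0,0.1117,0.005],[-0.357,-0.0268,0,0.1117,0.005]]'; python3 drive.py '[[-0.003,0,0,0,0.005],[-0.003,0,0,0,0.005],[-0.003,0,0,0,0.005]]';python3 -c "
from h import *
to([.51,-.02,.23],84.8)
W,T,S=snap('w4'),snap('t4','top'),snap('s4','scene')
c=lambda d,x,y,w,h:cv2.resize(d['frame'][y:y+h,x:x+w,::-1],(400,300),interpolation=3)
cv2.imwrite('pics/c4.png',np.vstack([np.hstack([c(W,0,0,640,400),c(W,260,120,160,120)]),np.hstack([c(T,290,160,100,75),c(S,240,130,120,90)])]))"
```

```text
time: 15.97
tcp_pos: [0.5084, -0.0201, 0.2291]
ee_rot: [[0.094, 0.996, -0.002], [0.996, -0.094, -0.0], [-0.0, -0.002, -1.0]]
wrist_force: [0.5, 0.8, -2.3]
grip_width: 0.0101
grasp_force: 30.0
time: 16.22
tcp_pos: [0.5091, -0.0195, 0.2299]
ee_rot: [[0.09, 0.996, -0.001], [0.996, -0.09, 0.0], [0.0, -0.001, -1.0]]
wrist_force: [0.1, 0.4, -1.3]
grip_width: 0.0094
grasp_force: 30.0
to [-0.0005  0.0009 -0.0001] turn 0.0002 norm 0.001 yaw now 84.81 q [-0.17  0.34  1.85  0.    0.95 -0.08]
```

View pics/c4.png

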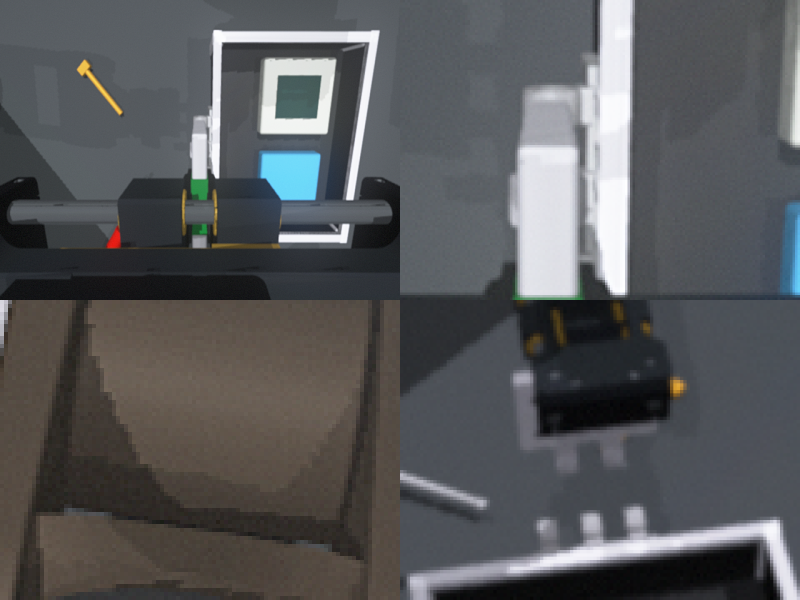

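The wrist view shows the held leaf's +y end (top corner at about row 179, cols 308..332) next to the hinge. The scene view shows the leaf's two knuckles at about (290,177) and (304,177), above the fixed ones at (284..310,198). The top view is blocked by the arm.

```bash
python3 - <<'E'
from h import *
W,S=load('w4'),load('s4')
g=cv2.cvtColor(W['frame'],cv2.COLOR_RGB2GRAY)
# plate top: end edge, left/right edges
e=[edge(W,(c,192),(c,166),w=3,rise=False) for c in(314,320,326)]
print('end',np.round(e,1),[np.round(onz(W,p,.243)*1e3,1) for p in e])
zt=.2299-.0653+.078
for r in range(190,226,8):
    L=edge(W,(316,r),(296,r),w=2,rise=False);R=edge(W,(324,r),(346,r),w=2,rise=False)
    print(r,np.round([L[0],R[0]],1),np.round(onz(W,(L+R)/2,zt)*1e3,1),np.round(np.linalg.norm(onz(W,L,zt)-onz(W,R,zt))*1e3,1))
print(g[150:240:3,320].tolist())
f=lambda n:n
gs=cv2.cvtColor(S['frame'],cv2.COLOR_RGB2GRAY)
print('scene leaf knuckle row profiles');
for r in (176,178,179,180): print(r,gs[r,282:314].tolist())
print('fixed');
for r in (196,198,200): print(r,gs[r,278:318].tolist())
print('tip rows',[gs[170:186,c].tolist() for c in(290,304)])
E
```

```text
end [[314.  177.7]
 [320.  178.3]
 [326.  178.3]] [array([511.2,  24.9, 243. ]), array([513.5,  24.4, 243. ]), array([515.9,  24.2, 243. ])]
190 [307.  330.2] [512.5  19.7 242.6] 9.2
198 [303.  330.9] [511.6  16.5 242.6] 11.1
206 [303.9 330.9] [511.5  13.2 242.6] 10.8
214 [306.9 330.9] [511.8   9.8 242.6] 9.7
222 [306.9 330. ] [511.3   6.5 242.6] 9.4
[97, 112, 193, 204, 165, 167, 165, 170, 164, 176, 238, 237, 227, 226, 226, 225, 225, 226, 225, 222, 223, 224, 224, 224, 224, 224, 223, 222, 225, 223]
scene leaf knuckle row profiles
176 [80, 82, 80, 83, 91, 98, 104, 105, 106, 104, 101, 82, 72, 73, 72, 72, 74, 72, 87, 106, 107, 108, 108, 111, 106, 84, 72, 72, 73, 73, 74, 72]
178 [79, 81, 81, 80, 89, 109, 110, 108, 109, 109, 108, 85, 74, 73, 73, 72, 73, 75, 79, 95, 98, 101, 103, 105, 100, 89, 77, 73, 73, 73, 73, 74]
179 [80, 81, 82, 80, 91, 109, 108, 105, 106, 108, 103, 85, 75, 75, 72, 74, 71, 72, 74, 87, 93, 95, 93, 96, 94, 93, 80, 75, 74, 74, 72, 73]
180 [80, 81, 79, 81, 86, 99, 102, 102, 104, 105, 98, 86, 77, 74, 72, 73, 74, 72, 74, 79, 82, 83, 82, 81, 81, 81, 76, 74, 73, 73, 73, 74]
fixed
196 [80, 81, 91, 126, 155, 163, 148, 123, 109, 85, 73, 73, 73, 74, 74, 81, 124, 174, 190, 193, 190, 175, 118, 81, 74, 74, 74, 75, 78, 113, 169, 184, 184, 183, 174, 134, 91, 75, 75, 75]
198 [83, 81, 97, 144, 175, 151, 133, 129, 119, 91, 79, 79, 78, 79, 72, 77, 112, 168, 182, 182, 182, 171, 136, 89, 74, 73, 73, 74, 76, 94, 120, 139, 142, 144, 146, 122, 86, 75, 73, 73]
200 [82, 79, 82, 95, 122, 128, 123, 124, 118, 96, 83, 81, 80, 80, 78, 75, 87, 121, 136, 140, 144, 145, 126, 89, 74, 74, 74, 74, 76, 84, 123, 167, 180, 183, 185, 170, 136, 132, 139, 123]
tip rows [[78, 97, 99, 99, 99, 101, 106, 109, 109, 106, 104, 96, 82, 75, 72, 74], [103, 99, 99, 101, 103, 109, 108, 108, 103, 93, 82, 74, 73, 72, 74, 73]]
```

```bash
python3 - <<'E'
from h import *
S,W,H=load('s4'),load('w4'),load('w_hinge')
def onx(d,p,x):
    o,v=ray(d,p);return o+v*(x-o[0])/v[0]
for n,p,z in(('fixed',(296.95,197),.097),('leaf',(296.6,177.7),.160),('leafA',(289.5,178.2),.160),('leafB',(303.8,177),.160)):
    print(n,np.round(onz(S,p,z)*1e3,1),'@x',np.round(onx(S,p,.517)*1e3,1))
# scene with fixed knuckle tips in s4
for p in((333,170),(331,203.2),(328,235.1),(333,153.5)): print(np.round(onz(H,p,.098)*1e3,1))
# knuckle of fixed leaf visible in w4: plate end near (340,140)
E
```

```text
fixed [510.8 -18.4  97. ] @x [517.  -19.7 105.4]
leaf [508.4 -16.5 160. ] @x [517.  -18.4 170.6]
leafA [505.6 -31.1 160. ] @x [517.  -33.3 173.9]
leafB [510.6  -1.6 160. ] @x [517.   -3.1 167.9]
[511.5   4.3  98. ]
[510.1 -24.8  98. ]
[507.6 -54.   98. ]
[511.4  18.2  98. ]
```

Scene and wrist both say the leaf sits about 1.6 mm too far along +y and 1 mm short in x. Correct that while lowering to just above the knuckles.

```bash
python3 -c "
from h import *
to([.510,-.0211,.19],84.6)"; python3 drive.py '[[-0.0017,0.001,0.008,0.003,0.005],[-0.0017,0.001,0.018,0.003,0.005],[-0.0017,0.001,0.028,0.003,0.005],[-0.0017,0.001,0.035,0.003,0.005],[-0.0017,0.001,0.039,0.003,0.005],[-0.0017,0.001,0.04,0.003,0.005],[-0.0017,0.001,0.04,0.003,0.005],[-0.0017,0.001,0.04,0.003,0.005]]'; python3 -c "
from h import *
to([.510,-.0211,.1553],84.6)
W,S=snap('w5'),snap('s5','scene')
c=lambda d,x,y,w,h:cv2.resize(d['frame'][y:y+h,x:x+w,::-1],(400,300),interpolation=3)
cv2.imwrite('pics/c5.png',np.hstack([c(W,270,110,120,90),c(S,262,150,72,54)]))
d=load('top0')
P=np.array([onz(d,edge(d,(x,185+(x-290)*.08),(x,203+(x-290)*.08),w=1,rise=False),.09) for x in list(range(294,318,4))+list(range(364,394,4))])
f=np.polyfit(P[:,1],P[:,0],1);print('rim yaw',-np.degrees(np.arctan(f[0])),np.abs(np.polyval(f,P[:,1])-P[:,0]).max())"
```

```text
to [-0.002   0.0009  0.0402] turn 0.0049 norm 0.04 yaw now 84.88 q [-0.17  0.34  1.85  0.    0.95 -0.08]
time: 17.03
tcp_pos: [0.5103, -0.0219, 0.1905]
ee_rot: [[0.094, 0.996, 0.0], [0.996, -0.094, -0.0], [-0.0, 0.0, -1.0]]
wrist_force: [0.9, 0.5, -1.5]
grip_width: 0.0101
grasp_force: 30.0
to [ 0.0008 -0.0004  0.0352] turn 0.0005 norm 0.035 yaw now 84.63 q [-0.17  0.39  1.89 -0.    0.86 -0.08]
rim yaw -5.264725392951893 0.0010306931636590022
```

View pics/c5.png

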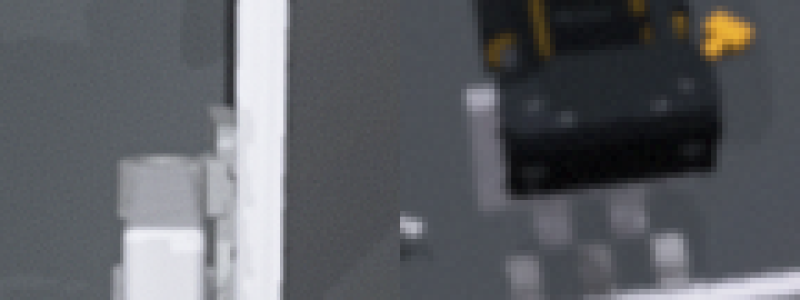

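The scene crop shows the leaf knuckles directly above the two gaps, about 1 mm toward −y. The pose reading agrees at 0.8 mm. Correct it and lower gently.

```bash
python3 drive.py '[[0.0008,-0.0003,0.003,0,0.005],[0.0008,-0.0003,0.006,0,0.005],[0.0008,-0.0003,0.009,0,0.005],[0.0008,-0.0003,0.012,0,0.005],[0.0008,-0.0003,0.015,0,0.005],[0.0008,-0.0003,0.018,0,0.005],[0.0008,-0.0003,0.018,0,0.005]]';python3 drive.py '[[0,0,0.003,0,0.005],[0,0,0.006,0,0.005],[0,0,0.009,0,0.005],[0,0,0.012,0,0.005],[0,0,0.0145,0,0.005],[0,0,0.0165,0,0.005],[0,0,0.0165,0,0.005],[0,0,0.0165,0,0.005]]'; python3 -c "
from h import *
to([.510,-.0211,.1553],84.7)"
```

```text
time: 17.72
tcp_pos: [0.5097, -0.0211, 0.1717]
ee_rot: [[0.094, 0.996, -0.001], [0.996, -0.094, 0.0], [-0.0, -0.001, -1.0]]
wrist_force: [-0.2, -0.2, -1.9]
grip_width: 0.0098
grasp_force: 30.0
time: 18.38
tcp_pos: [0.51, -0.0211, 0.1557]
ee_rot: [[0.094, 0.996, -0.0], [0.996, -0.094, -0.0], [-0.0, -0.0, -1.0]]
wrist_force: [0.2, -0.2, -1.3]
grip_width: 0.0099
grasp_force: 30.0
to [-0.      0.      0.0004] turn -0.0013 norm 0.0 yaw now 84.62 q [-0.17  0.44  1.93 -0.    0.77 -0.08]
```

The weight reads freely (−1.3 N), so there is no contact. Check the five interleaved knuckles numerically in the scene view.

```bash
python3 drive.py '[[0,0,0.0003,0,0.005],[0,0,0.0003,0,0.005],[0,0,0.0003,0,0.005]]'; python3 - <<'E'
from h import *
S=snap('s6','scene');S0=load('scene0')
for nm,d in(('now',S),('before',S0)):
    g=cv2.cvtColor(d['frame'],cv2.COLOR_RGB2GRAY).astype(float)
    for off in(-4,-3,-2,-1):
        print(nm,off,[int(g[int(round(198.5-(x-297.5)*.155))+off,x]) for x in range(278,318)])
E
```

```text
time: 18.63
tcp_pos: [0.51, -0.0211, 0.1556]
ee_rot: [[0.094, 0.996, 0.0], [0.996, -0.094, -0.0], [-0.0, 0.0, -1.0]]
wrist_force: [0.7, -0.2, -1.8]
grip_width: 0.0098
grasp_force: 30.0
now -4 [87, 98, 97, 94, 89, 73, 62, 26, 36, 48, 46, 50, 55, 57, 27, 31, 32, 36, 41, 44, 23, 26, 33, 40, 44, 51, 23, 25, 28, 27, 32, 37, 42, 19, 26, 29, 36, 40, 39, 17]
now -3 [80, 86, 87, 91, 94, 93, 90, 62, 68, 77, 82, 85, 87, 87, 64, 64, 64, 68, 70, 73, 50, 57, 71, 79, 81, 84, 58, 61, 60, 62, 68, 67, 70, 45, 51, 58, 61, 64, 64, 43]
now -2 [80, 82, 82, 87, 102, 107, 106, 89, 89, 89, 96, 99, 102, 101, 89, 82, 80, 81, 82, 82, 73, 77, 86, 96, 99, 101, 86, 89, 83, 80, 83, 84, 83, 72, 74, 76, 73, 73, 73, 70]
now -1 [80, 80, 81, 83, 103, 108, 107, 105, 102, 96, 104, 109, 109, 110, 101, 88, 83, 87, 88, 85, 84, 84, 90, 103, 110, 108, 103, 101, 91, 84, 86, 90, 93, 82, 86, 90, 80, 74, 74, 77]
before -4 [66, 67, 80, 121, 160, 174, 176, 144, 122, 86, 69, 66, 66, 66, 68, 77, 117, 158, 173, 176, 148, 121, 84, 68, 67, 69, 68, 68, 77, 116, 152, 168, 173, 144, 124, 84, 70, 66, 65, 68]
before -3 [67, 67, 81, 122, 165, 181, 182, 174, 154, 100, 71, 67, 68, 67, 69, 75, 113, 164, 179, 180, 175, 155, 101, 70, 68, 67, 69, 68, 77, 117, 165, 180, 180, 170, 157, 101, 70, 67, 67, 68]
before -2 [66, 68, 75, 111, 163, 178, 179, 182, 166, 110, 73, 67, 68, 68, 66, 72, 108, 162, 179, 178, 181, 166, 111, 74, 68, 67, 66, 69, 73, 111, 164, 177, 180, 178, 165, 109, 73, 67, 67, 66]
before -1 [66, 67, 68, 100, 155, 170, 170, 179, 166, 119, 78, 69, 67, 66, 68, 72, 105, 154, 169, 169, 178, 169, 121, 80, 70, 66, 66, 67, 74, 107, 156, 170, 169, 179, 167, 119, 78, 69, 67, 69]
```

```bash
python3 - <<'E'
from h import *
for nm in('s6','scene0'):
    g=cv2.cvtColor(load(nm)['frame'],cv2.COLOR_RGB2GRAY)
    g=cv2.resize(g,None,fx=2,fy=2,interpolation=cv2.INTER_LINEAR) if 0 else g
    print(nm)
    for r in range(196,205): print(r,' '.join('%3d'%v for v in g[r,278:318]))
E
```

```text
s6
196 104 107 106 105  94  57  27  26  36  48  46  50  55  57  64  64  64  68  70  73  73  77  86  96  99 101 103 101  91  84  86  90  93  94  99 102  84  74  75  79
197  97  98  97  94  89  73  62  62  68  77  82  85  87  87  89  82  80  81  82  82  84  84  90 103 110 108 109 106  96  85  86  97 114 118 116 106  85  75  74  78
198  87  86  87  91  94  93  90  89  89  89  96  99 102 101 101  88  83  87  88  85  85  86  90 104 110 108 110 115 108  88  88 101 112 116 118 106  83  75  76  80
199  80  82  82  87 102 107 106 105 102  96 104 109 109 110 105  94  81  85  86  85  86  86  87  97 104 105 113 124 117  90  91 108 116 119 127 116  89  80  83  84
200  80  80  81  83 103 108 107 106 103  96 106 108 109 110 107  95  81  79  82  81  84  80  85  96 100 101 107 116 105  88 102 132 142 143 146 139 114 116 120 114
201  80  81  79  86  98 106 105 103 101  92 103 105 105 108 107  96  82  77  78  80  82  84  94  95  96 102 105 108 106 104 114 137 147 149 150 150 157 170 175 173
202  80  81  81  86  98 100  98  97  95  92  98 100 101 103 101  92  79  79  88  89  88  97 122 117 115 127 137 1
[... 1161 characters left out ...]
  79 108 145 157 160 162 149 121 120 124 113
201  66  68  68  90 138 152 152 152 146 116  80  69  68  65  65  67  76 100 122 130 136 144 132  95  79  79  84  88  94 104 123 150 162 165 166 165 172 185 189 187
202  68  68  68  85 118 131 134 136 132 109  80  67  68  67  68  68  81 118 147 157 160 161 155 126 119 131 139 151 160 172 173 177 187 196 204 208 214 219 221 221
203  68  66  66  78 104 125 137 145 143 122  91  78  80  83  90 100 111 134 153 160 162 161 167 176 186 192 199 208 212 215 214 214 218 220 224 226 227 227 227 226
204  67  67  68  80 118 150 162 161 159 154 132 123 132 139 155 169 179 184 182 191 202 205 209 216 219 221 222 224 225 227 227 225 227 224 224 221 219 218 215 212
```

The profile shows five interleaved knuckles: leaf ones at cols 287.5–293 and 300.6–306.5, gaps 287.0–294.8 and 300.2–307.7. So there is clearance on both sides, with the leaf about 0.8 mm off centre toward −y. Nudge it +0.7 mm and settle.

```bash
python3 drive.py '[[0.0003,0,0,0,0.005],[0.0007,0,0,0,0.005],[0.0007,0,0,0,0.005],[0.0007,0,0,0,0.005],[0.0007,0,0,0,0.005],[0.0007,0,0,0,0.005]]'; python3 - <<'E'
from h import *
from workcell import env, viewer, ticket, get_state
S=snap('s7','scene');g=cv2.cvtColor(S['frame'],cv2.COLOR_RGB2GRAY)
for r in range(197,201): print(r,' '.join('%3d'%v for v in g[r,278:318]))
s=get_state();print(s['wrist_force'],s['wrist_torque'],s['tcp_pos'])
N=blobs(S,'red',(130,220,200,262),20);print([(b[0],b[1]) for b in N])
E
```

```text
time: 19.18
tcp_pos: [0.51, -0.0204, 0.1555]
ee_rot: [[0.094, 0.996, 0.0], [0.996, -0.094, -0.0], [-0.0, 0.0, -1.0]]
wrist_force: [-0.3, -0.2, -1.3]
grip_width: 0.0097
grasp_force: 30.0
197  93  97  94  94  90  77  63  61  68  73  81  85  86  87  90  89  81  82  85  83  82  83  86 106 111 111 108 108 102  87  87  97 111 118 116 101  81  73  74  78
198  85  85  85  90  95  95  90  89  89  87  94  99 100 102 101  96  86  87  88  88  87  84  86 102 110 110 112 117 110  88  89 102 113 115 117 105  84  75  76  80
199  83  80  80  86 102 106 105 104  99  91 104 109 109 109 108 102  86  84  86  85  86  84  83  94 105 106 112 124 120  92  91 109 115 120 127 117  88  80  81  83
200  82  80  81  84 103 108 106 106 102  93 101 110 111 109 112 106  84  80  83  83  82  83  82  86  98 102 105 116 110  90 104 132 144 144 146 138 115 115 119 115
[ 0.3392538  -0.05652418 -1.71400785] [-0.0153274  -0.07638593  0.03980324] [ 0.51003373 -0.02038817  0.15550449]
[(array([175.21, 241.  ]), 1858.0), (array([161.3, 215.3]), 134.0)]
```

```bash
python3 -c "
from workcell import env, viewer, ticket, get_state
print(ticket.finish_job())"
```

```text
the job is handed in; nothing more can be done
None
```

The job is handed in: the red leaf stands upright and released in the reject nest, and the green leaf is held still in the hinge gaps, its holes lined up to about 1 mm by camera measurement, with no contact force on the case, at 19.2 s.

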